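# Release the toggle clamp and slide off the top drilled board

## Task

Flip the jig's toggle clamp over centre and lay its handle all the way back so that it stays open. Then slide the top drilled board sideways off the stack onto the wooden landing block beside it, without lifting it, and leave it flat, centred on the block and square to it, with no edge overhanging. The two lower boards stay in the jig as they are, and the tube rack, bottle, jar and screwdriver are left alone.

Things in the scene. Friction and masses are not known exactly. Their poses are not given: they have to be found in the camera images.
- jig: Aluminium drilling jig fixed to the bench. Origin: nest centre at bench level. Base plate 15 mm thick, x -55 to +125, y +-35 mm. Three stacked boards lie on it at the origin, the lower two kept loosely in place by low ribs at the ends (top z = 31 mm) and small lips along the sides (y 31.5 to 34.5 mm, top z = 33 mm). Toggle clamp pedestal: x 70 to 106 mm, y +-18 mm, up to z = 88 mm.
- clamp_pivot (a point): Pivot axis (along jig y) of the handle, at jig x = 85, z = 75 mm. Clamped, the arm lies along -x at z = 70 mm (14 mm thick, 16 mm wide) and its sprung rubber foot, 18 mm across, presses on the top board at jig x = 8 mm. Fully open, the arm stands nearly upright by the pivot (top near z = 145 mm), its foot pointing to -x as far as jig x = 45 mm (30 mm at handle 1.45).
- clamp_handle (a joint): Handle angle (rad). 0: upright, locked past centre. Grows as the handle swings about the pivot to jig +x and down; 1.55: level, at its stop. Dead centre at about 0.2: up to there it takes about 0.35 N m (5 N at the grip), beyond only light friction (0.07 N m), which holds it where left. The arm rises mostly late: 0.36 rad at 1.05, 0.85 at 1.35, 1.35 at 1.55. Right back means over about 1.3.
- handle_grip (a point): Middle of the black handle grip, 69 mm from the pivot along the handle. The grip is a round bar 18 mm across, from 33 to 105 mm from the pivot; clamped, it stands upright, its end at z = 180 mm. Its z axis runs along the handle, away from the pivot.
- top_board_center (a point): Centre (half-way up) of the top board: a loose white plastic plate with dummy holes, 90 x 56 x 12 mm (x, y, z), 50 to 105 g. In the stack it lies from z = 39 to 51 mm.
- mid_board_center (a point): Centre of the middle board, alike, z 27 to 39 mm. Loose: it moves if it is touched.
- low_board_center (a point): Centre of the bottom board, alike, z 15 to 27 mm, on the jig's base plate.
- landing_top (a point): Centre of the top face of the landing block, a plain fixed wooden block 110 x 80 x 38 mm (x, y, z), its top at z = 38 mm, 1 mm under the top board's underside. It stands close beside the stack, on the jig's +y or -y side (centre 85 to 96 mm off), turned up to 0.12 rad against the jig. Its axes are the block's.
- rack: Fixed white tube rack on the other side of the stack: base 100 x 60 x 22 mm, three upright plastic tubes 18 mm across in one row along its x, tops at z = 67 mm. Origin: its centre at bench level, under the middle of the row.
- bottle_center (a point): Loose grey bottle, 56 mm across, 150 mm high, upright, beside the clamp. Point at half height. Leave alone.
- jar_center (a point): Loose clear jar with a steel lid, 52 mm across, 70 mm high, upright, beside the clamp on the other side. Point at half height. Leave alone.
- driver_grip (a point): Loose screwdriver, 150 mm long, about 25 mm thick, lying across on the bench in front (-x) of the jig. Point on its handle. Leave alone.
Not all that is in view belongs to the job. Leave any purple or red look-alike of the part that bears top_board_center alone.

How it is judged:
By the outcome, as a careful person would: the job done as asked, in the order asked, and still so for the second after the job is handed in, with the robot touching nothing.
It also fails if it takes over 51 s, if anything falls off the work surface, if the arm or the gripper's body presses on something with over 40 N, if the wrist force passes 120 N, or if a joint passes its speed limit or range.

## Robot

A 6-joint arm with a two-finger parallel gripper is mounted at the origin on the work surface. World frame = base frame: x ahead of the robot, y to its left, z up, the work surface at z = 0. Lengths are in m, angles in rad, forces in N, time in s.
With the tool pointing down it reaches from about 0.325 to 0.775 m from the base axis. Payload 5.5 kg.
Tool frame: the origin (TCP) lies at the very end of the fingers, on their centre line; the grasp point (between the pads) lies 19 mm behind it; z points along the fingers, y is the direction in which the jaws open and shut (so a half turn about z gives the same grasp; the last joint's range is limited). The gripper opens to 88 mm and grips with 3 to 60 N. Pads are 20 mm wide; open, the fingers measure 115 mm over their backs; the gripper's body (75 mm by 178 mm) begins 61 mm behind the grasp point.
Start: joints at [-1.158, 0.091, 1.231, -0, 1.82, -0.057], TCP at [0.272, -0.535, 0.223] pointing down, gripper open.
Joint ranges: [-2.87, 2.87], [-0.86, 2.18], [0.17, 2.46], [-1.51, 4.65], [0.06, 2.69], [-2.65, 2.65]. Speed limits (rad/s): [2.57, 2.57, 3.01, 3.14, 3.14, 3.14].

## Interface

Orientations are given as a rotation vector (axis times angle).
In Python, from station import status, viewer, hand_in gives the robot as it stands.
- The arm moves only by the tool step_arm, never from a script. Its arguments are lists of equal length, an entry for each row: "dr": the turn, a rotation vector about the tool's x, y, z scaled (see below), a list of three; "translation": the shift along the tool's x, y, z scaled (see below), a list of three; "jaw": the closure, from 0 (fully open) to 1 (shut). In form: {"dr": [[rx, ry, rz], ...], "translation": [[dx, dy, dz], ...], "jaw": [jaw, ...]}. A call has 1 to 12 rows; each row is the pose to reach, as a shift and turn from the pose commanded when the call began, along the tool's axes at that moment; what a row does not reach only later rows make up. The controller multiplies each number of a shift by 300 mm and each number of a turn by 1.5 rad. A row lasts 1/10 s, in which the tool goes at most 50 mm and 8.59 degrees, less where a joint would pass 70% of its speed; a pose out of reach is approached as far as the arm can. A call with a number of a shift or a turn outside -1 to 1 is refused whole. A call with a gripper value outside its range is refused whole. The fingers move at their own pace and stop on an object; the grip force is fixed at half the most. Time passes only in rows, so rows that repeat a pose let the fingers close. It gives the time, the measured TCP pose, the force and the opening at its end, in the units of the state.
- status.get_state(): the state, without advancing time (a new reading comes with each control period).
- viewer.grab_frame(name): name is "scene" or "top" or "wrist"; returns the picture (384x512x3 uint8, red, green, blue); there is no depth.
- viewer.get_calibration(name): a dict with "fx", "fy", "cx", "cy" (pixels), "k1" (the pictures are not rectified: a ray, as slopes to the right and down, at radius r is drawn at 1 + k1 r^2 times it, then the intrinsics apply), "R" (3x3) and "t" (3): a world point X has camera coordinates R X + t. Camera axes: x right, y down, z forward; pixel columns grow to the right and rows downward; lengths in m; the calibration is good to about 2 mm. A picture is of the moment at which its call begins: read the wrist's pose just before it. get_calibration takes no time and is no camera call; for the wrist camera it gives the pose at the moment of the call.
- hand_in(): hands the job in, once; it reports no verdict.
The state is a dict: "time_s": time; "qpos": joint angles; "joint_velocities": joint speeds; "tau": joint torques, N m; "eef_pos": TCP position; "tcp_rot": TCP orientation; "ft_force": force on the tool from outside, world axes, zero at the start; "moment": the same for the moment, N m; "gripper_width": opening from 0.0 (shut) to 1.0 (fully open).
Only numpy, scipy, OpenCV 4.12 (cv2) and the standard library are available. Lean on these libraries where they do the work, as an engineer would, in place of code of your own. Each camera call takes 0.05 s, during which the arm holds its last target.

## Working session

There is one attempt and no reset: what is moved stays moved. The work goes in short steps, Python scripts to look and compute and a tool call to move; the robot and the scene stay as the last step left them, time stands still between calls to the robot, and variables do not carry over. Pictures are saved under pics/ and viewed, and the job is handed in when it is done.

Besides the shell and the picture viewer there is one more tool, called after "Request:" by a JSON object that holds its "method" and its "body", one argument or row to a line. step_arm: Moves the arm, as the interface text tells. Shifts and turns lie within -1 to 1; 1 stands for 300 mm of shift or 1.5 rad of turn. Its arguments: {"type":"object","properties":{"dr":{"type":"array","items":{"type":"array","items":{"type":"number","minimum":-1,"maximum":1}}},"translation":{"type":"array","items":{"type":"array","items":{"type":"number","minimum":-1,"maximum":1}}},"jaw":{"type":"array","items":{"type":"number"}}},"required":["dr","translation","jaw"]}

```bash
mkdir -p pics; ls; python3 - <<'E'
from station import status, viewer
import cv2
print(status.get_state())
for n in ("scene","top"):
    f=viewer.grab_frame(n); cv2.imwrite(f"pics/{n}0.png",f[:,:,::-1])
    c=viewer.get_calibration(n); print(n,c)
E
```

```text
pics
{'time_s': 0.0, 'qpos': array([-1.15770265e+00,  9.18401631e-02,  1.23186259e+00,  2.23694728e-05,
        1.81981309e+00, -5.66843119e-02]), 'joint_velocities': array([ 0.00171872,  0.00050047,  0.00130524, -0.00058486,  0.00132544,
        0.00119568]), 'tau': array([-7.13988029e-04, -4.46449828e+01, -4.06445467e+01,  6.99305255e-02,
        2.94034753e-02, -1.42716758e-04]), 'eef_pos': array([ 0.27150679, -0.5347211 ,  0.22153124]), 'tcp_rot': array([-3.05347855e+00, -7.30725641e-01,  5.01675403e-04]), 'ft_force': array([ 0.08569814,  0.04791678, -0.01344117]), 'moment': array([-0.00682914,  0.042751  , -0.00329665]), 'gripper_width': 0.9984000383785105}
scene {'fx': 412.45906375578375, 'fy': 412.45906375578375, 'cx': 259.2778019394474, 'cy': 191.930745148607, 'k1': -0.06676209592210516, 'R': array([[ 0.88378864,  0.46773776, -0.01179084],
       [ 0.24861583, -0.49080857, -0.83504318],
       [-0.39636827,  0.73507029, -0.55005805]]), 't': array([-4.74067015e-01,  1.17903377e-03,  1.22519420e+00])}
top {'fx': 358.53461607722176, 'fy': 358.53461607722176, 'cx': 252.1526428311473, 'cy': 198.10031353400845, 'k1': 0.03194292168167018, 'R': array([[-0.02110329, -0.99964214, -0.01643894],
       [-0.9838795 ,  0.02368549, -0.17725722],
       [ 0.17758315,  0.01243323, -0.98402726]]), 't': array([0.05349526, 0.54235513, 0.92327779])}
```

View pics/scene0.png

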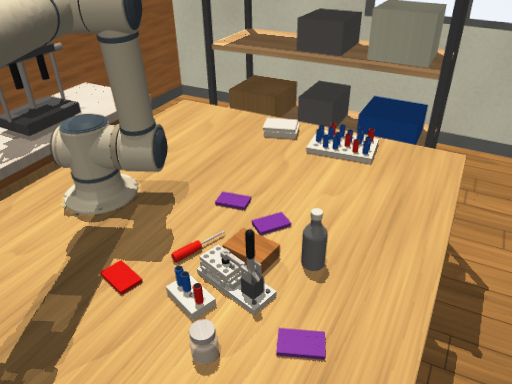

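View pics/top0.png

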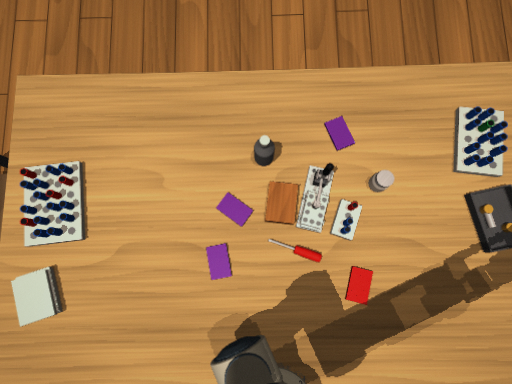

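The top view shows the jig at about (315,198), the landing block (brown) at (282,202) on its +y side, the rack at (347,219), bottle (264,150), jar (382,181) and driver (305,252). The purple and red plates are lookalikes. I'll enlarge both views.

```bash
python3 - <<'E'
import cv2
a=cv2.imread("pics/top0.png")[130:270,230:410]; cv2.imwrite("pics/topc.png",cv2.resize(a,(720,560),interpolation=cv2.INTER_CUBIC))
a=cv2.imread("pics/scene0.png")[215:365,150:340]; cv2.imwrite("pics/scenec.png",cv2.resize(a,(760,600),interpolation=cv2.INTER_CUBIC))
E
```

```text
(no output)
```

View pics/topc.png

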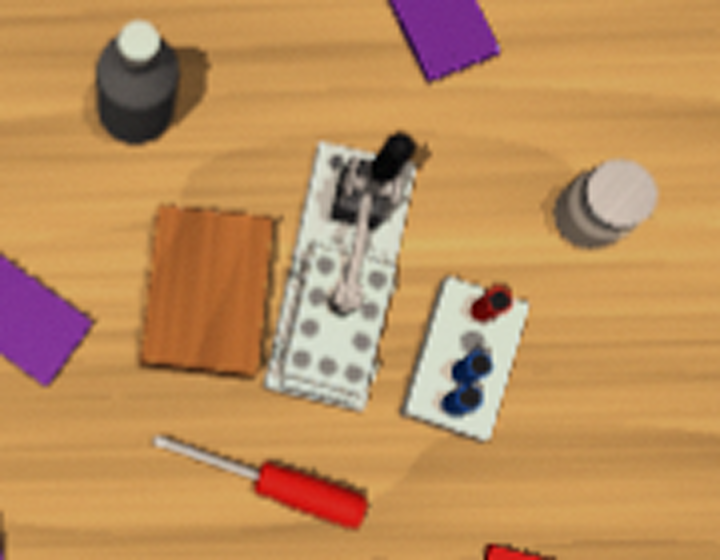

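View pics/scenec.png

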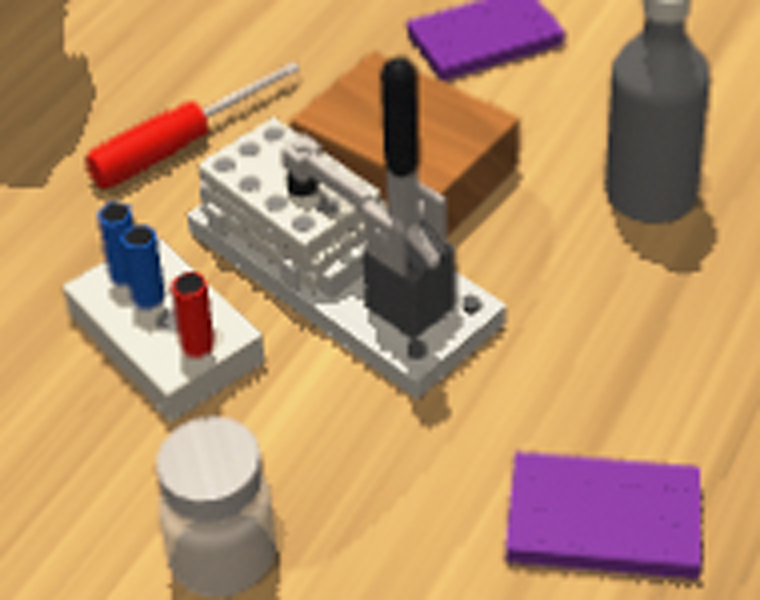

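```bash
cat > h.py <<'E'
import numpy as np, cv2
from scipy.spatial.transform import Rotation as Ro
from station import status, viewer
def ray(c,p):
    K=np.array([[c["fx"],0,c["cx"]],[0,c["fy"],c["cy"]],[0,0,1]])
    u=cv2.undistortPoints(np.array([[p]],float),K,np.array([c["k1"],0,0,0,0.]))[0,0]
    R=np.array(c["R"]);t=np.array(c["t"])
    return -R.T@t, R.T@np.array([u[0],u[1],1.])
def plane(c,p,z):
    o,d=ray(c,p); return o+d*(z-o[2])/d[2]
def tri(c1,p1,c2,p2):
    o1,d1=ray(c1,p1);o2,d2=ray(c2,p2)
    A=np.stack([d1,-d2],1); s=np.linalg.lstsq(A,o2-o1,rcond=None)[0]
    a=o1+s[0]*d1;b=o2+s[1]*d2
    return (a+b)/2, np.linalg.norm(a-b)
def proj(c,X):
    K=np.array([[c["fx"],0,c["cx"]],[0,c["fy"],c["cy"]],[0,0,1]])
    return cv2.projectPoints(np.array(X,float).reshape(-1,3),cv2.Rodrigues(np.array(c["R"]))[0],np.array(c["t"]),K,np.array([c["k1"],0,0,0,0.]))[0][:,0]
E
python3 - <<'E'
from h import *
c=viewer.get_calibration("top")
e=lambda u,v:(230+u/4-.4,130+v/4-.4)
np.set_printoptions(precision=4,suppress=True)
for n,p,z in [("jFL",(320,143),.015),("jNL",(265,390),.015),("jNR",(362,410),.015),("blFL",(160,206),.038),("blFR",(277,217),.038),("blNR",(253,377),.038),("blNL",(141,366),.038),("bdNL",(283,385),.051),("bdNR",(367,398),.051),("bdFL",(310,245),.051),("bdFR",(397,260),.051),("rackNL",(405,412),.022),("rackNR",(490,440),.022),("rackFR",(527,300),.022),("rackFL",(447,277),.022),("jar",(620,190),.07),("bottletop",(140,42),.15),("hndl tip",(402,140),.18)]:
    print(n,plane(c,e(*p),z)[:2])
w=viewer.get_calibration("wrist");s=status.get_state()
print(w)
R=Ro.from_rotvec(s["tcp_rot"]).as_matrix(); print(R); print(w["R"]@R, w["R"]@s["eef_pos"]+w["t"])
E
```

```text
jFL [ 0.6402 -0.1237]
jNL [ 0.4653 -0.0772]
jNR [ 0.4501 -0.143 ]
blFL [ 0.592  -0.0078]
blFR [ 0.5822 -0.0881]
blNR [ 0.4721 -0.067 ]
blNL [0.4813 0.0083]
bdNL [ 0.465  -0.0854]
bdNR [ 0.4551 -0.1405]
bdFL [ 0.5594 -0.1079]
bdFR [ 0.5477 -0.1658]
rackNL [ 0.4476 -0.1709]
rackNR [ 0.4275 -0.2269]
rackFR [ 0.5228 -0.259 ]
rackFL [ 0.5402 -0.2054]
jar [ 0.5877 -0.3114]
bottletop [0.6714 0.0058]
hndl tip [ 0.5959 -0.1466]
{'fx': 342.1855002677918, 'fy': 342.1855002677918, 'cx': 255.32873058974982, 'cy': 195.30213337043136, 'k1': -0.07474255399264679, 'R': array([[ 0.4539, -0.8911, -0.0003],
       [-0.8494, -0.4327,  0.3022],
       [-0.2694, -0.1369, -0.9532]]), 't': array([-0.5998, -0.038 ,  0.3904])}
[[ 0.8916  0.4527 -0.0007]
 [ 0.4527 -0.8916  0.0015]
 [ 0.0001 -0.0017 -1.    ]]
[[ 0.0013  1.     -0.0014]
 [-0.9532  0.0008 -0.3023]
 [-0.3023  0.0017  0.9532]] [-0.0001  0.0298  0.1791]
```

Request:
{"method": "step_arm", "body": {
  "dr": [
    [0,0,-0.807],
    [0,0,-0.807],
    [0,0,-0.807],
    [0,0,-0.807],
    [0,0,-0.807],
    [0,0,-0.807],
    [0,0,-0.807],
    [0,0,-0.807],
    [0,0,-0.807],
    [0,0,-0.807]
  ],
  "translation": [
    [0.667,-0.475,-0.1],
    [0.667,-0.475,-0.1],
    [0.667,-0.475,-0.1],
    [0.667,-0.475,-0.1],
    [0.667,-0.475,-0.1],
    [0.667,-0.475,-0.1],
    [0.667,-0.475,-0.1],
    [0.667,-0.475,-0.1],
    [0.667,-0.475,-0.1],
    [0.667,-0.475,-0.1]
  ],
  "jaw": [1,1,1,1,1,1,1,1,1,1]
}}

```text
time_s: 1.1
eef_pos: [0.3855, -0.3173, 0.2523]
tcp_rot: [-2.1, -2.335, -0.0]
ft_force: [-0.1, -0.4, 0.7]
gripper_width: 0.13
```

```bash
cat >> h.py <<'E'
np.set_printoptions(precision=4,suppress=True)
def to(pos,yaw,s=None):
    "shift/turn numbers for a tool-down pose with tool x at world yaw"
    s=s or status.get_state()
    R=Ro.from_rotvec(s["tcp_rot"]); 
    T=Ro.from_matrix(np.array([[np.cos(yaw),np.sin(yaw),0],[np.sin(yaw),-np.cos(yaw),0],[0,0,-1.]]))
    print("time",s["time_s"],"pos",s["eef_pos"],"F",s["ft_force"],"w",s["gripper_width"])
    print("translation",R.inv().apply(np.array(pos)-s["eef_pos"])/.3,"dr",(R.inv()*T).as_rotvec()/1.5)
E
python3 -c "
from h import *
to([.50,-.10,.27],2.89)"
```

```text
time 1.1 pos [ 0.3855 -0.3173  0.2523] F [-0.1391 -0.4416  0.6939] w 0.12985346347150034
translation [ 0.68    0.4562 -0.0589] dr [-0.     -0.0004 -0.8089]
```

Request:
{"method": "step_arm", "body": {
  "dr": [
    [0,0,-0.809],
    [0,0,-0.809],
    [0,0,-0.809],
    [0,0,-0.809],
    [0,0,-0.809],
    [0,0,-0.809],
    [0,0,-0.809],
    [0,0,-0.809],
    [0,0,-0.809],
    [0,0,-0.809]
  ],
  "translation": [
    [0.68,0.456,-0.06],
    [0.68,0.456,-0.06],
    [0.68,0.456,-0.06],
    [0.68,0.456,-0.06],
    [0.68,0.456,-0.06],
    [0.68,0.456,-0.06],
    [0.68,0.456,-0.06],
    [0.68,0.456,-0.06],
    [0.68,0.456,-0.06],
    [0.68,0.456,-0.06]
  ],
  "jaw": [1,1,1,1,1,1,1,1,1,1]
}}

```text
time_s: 2.1
eef_pos: [0.4992, -0.0998, 0.2705]
tcp_rot: [-0.397, -3.116, -0.0]
ft_force: [-0.1, -0.6, -0.4]
gripper_width: 0.012
```

```bash
cat >> h.py <<'E'
def snap(cam,tag):
    import json
    c=viewer.get_calibration(cam); f=viewer.grab_frame(cam)
    cv2.imwrite(f"pics/{tag}.png",f[:,:,::-1]); cv2.imwrite(f"pics/{tag}_b.png",cv2.resize(f[:,:,::-1],(768,576),interpolation=cv2.INTER_CUBIC))
    json.dump({k:np.array(v).tolist() for k,v in c.items()},open(f"pics/{tag}.json","w"))
def cal(tag):
    import json; return json.load(open(f"pics/{tag}.json"))
E
python3 -c "
from h import *
to([.50,-.10,.27],2.89); snap('wrist','w1')"
```

```text
time 2.1 pos [ 0.4992 -0.0998  0.2705] F [-0.0748 -0.5632 -0.3925] w 0.01231983926199543
translation [-0.0027  0.      0.0017] dr [ 0.     -0.0002 -0.0011]
```

View pics/w1_b.png

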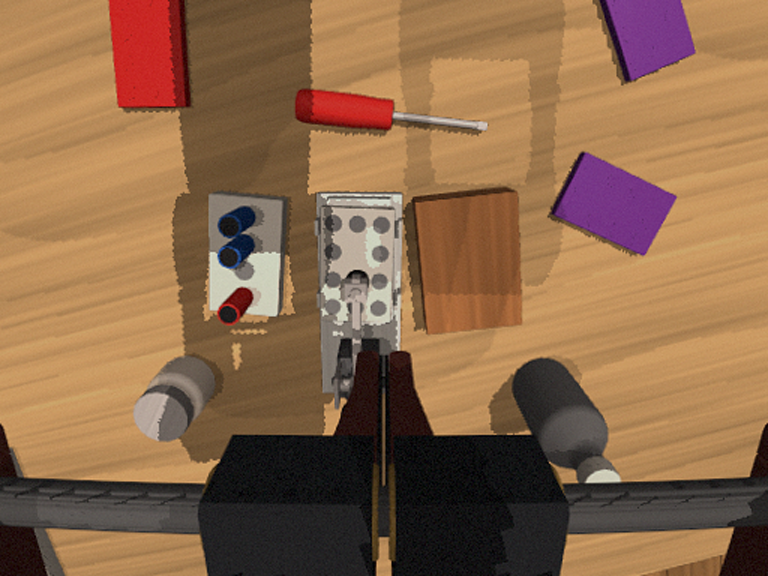

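The wrist view shows the white board with the clamp foot at about (357,270) and the brown block at (415-522,190-333). I'll crop for the corners.

```bash
python3 - <<'E'
import cv2
a=cv2.imread("pics/w1.png")[118:238,200:360]; cv2.imwrite("pics/w1c.png",cv2.resize(a,(800,600),interpolation=cv2.INTER_CUBIC))
E
```

```text
(no output)
```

View pics/w1c.png

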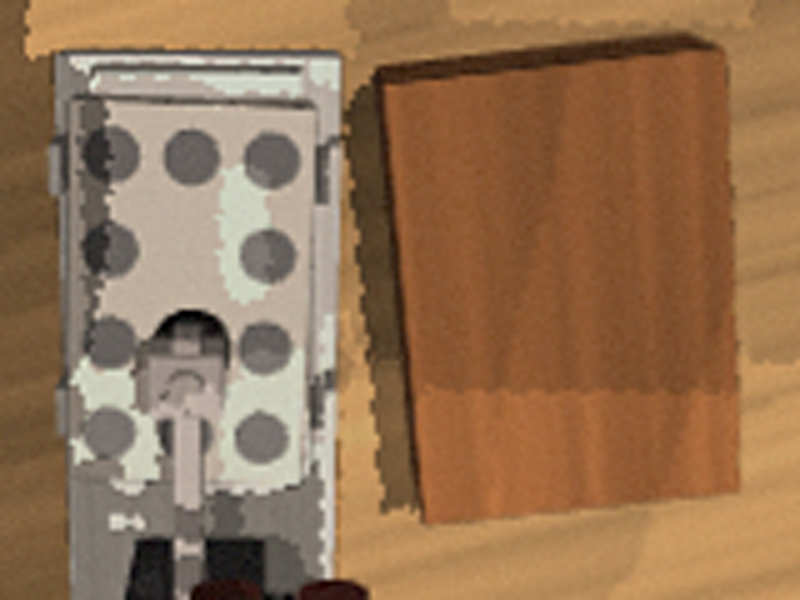

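```bash
python3 - <<'E'
from h import *
c=cal("w1"); e=lambda p:(200+p[0]/5-.4,118+p[1]/5-.4)
P=lambda p,z:plane(c,e(p),z)[:2]
bl=np.array([P(p,.038) for p in [(383,85),(725,48),(738,492),(425,523)]]) # nearR, nearL, farL, farR
print(bl, [np.linalg.norm(bl[i]-bl[(i+1)%4]) for i in range(4)], bl.mean(0))
print("yaws",[np.arctan2(*(d[::-1])) for d in (bl[3]-bl[0],bl[2]-bl[1],)], [np.arctan2(-d[0],d[1]) for d in (bl[1]-bl[0],bl[2]-bl[3])])
h=np.array([P(p,.051) for p in [(110,155),(192,157),(272,160),(110,250),(268,256),(110,343),(263,348),(108,432),(261,437)]])
print(h)
print("board yaw",[np.arctan2(*(d[::-1])) for d in (h[7]-h[0],h[8]-h[2])],[np.arctan2(-d[0],d[1]) for d in (h[2]-h[0],h[8]-h[7],h[4]-h[3])])
print("hole centre",h[[0,2,7,8]].mean(0), h[[3,4,5,6]].mean(0))
b=np.array([P(p,.051) for p in [(68,97),(318,107),(303,487),(72,485)]])
print("bd",b,b.mean(0),[np.linalg.norm(b[i]-b[(i+1)%4]) for i in range(4)])
j=np.array([P(p,.015) for p in [(57,52),(341,52)]]);print("jig near corners",j,np.linalg.norm(j[1]-j[0]),np.arctan2(-(j[1]-j[0])[0],(j[1]-j[0])[1]))
E
```

```text
[[ 0.4736 -0.0694]
 [ 0.4846  0.0086]
 [ 0.5927 -0.0073]
 [ 0.5813 -0.0844]] [np.float64(0.07878105375002667), np.float64(0.10925504704218043), np.float64(0.07789472964738706), np.float64(0.10867695690328728)] [ 0.5331 -0.0381]
yaws [np.float64(-0.1380264870099556), np.float64(-0.14616825462344857)] [np.float64(-0.1398772960623241), np.float64(-0.14727342657933457)]
[[ 0.4718 -0.1327]
 [ 0.4768 -0.115 ]
 [ 0.4819 -0.0978]
 [ 0.4927 -0.1388]
 [ 0.5031 -0.1042]
 [ 0.514  -0.1449]
 [ 0.524  -0.1108]
 [ 0.5348 -0.1514]
 [ 0.545  -0.1168]]
board yaw [np.float64(-0.28808552802619225), np.float64(-0.29254649936185273)] [np.float64(-0.28385374782986234), np.float64(-0.28570076331784333), np.float64(-0.29109445190906436)]
hole centre [ 0.5084 -0.1247] [ 0.5084 -0.1247]
bd [[ 0.4569 -0.1382]
 [ 0.473  -0.0849]
 [ 0.5597 -0.1103]
 [ 0.5455 -0.1635]] [ 0.5088 -0.1242] [np.float64(0.055674617293400244), np.float64(0.09033683848339712), np.float64(0.05504012778082559), np.float64(0.09215604298103768)]
jig near corners [[ 0.4494 -0.1433]
 [ 0.4666 -0.0768]] 0.06864978560493216 -0.25317719982400344
```

```bash
cat >> h.py <<'E'
JO=np.array([.5112,-.1238,0]); JY=-.2533
def J(x,y,z): # jig mm -> world
    c,s=np.cos(JY),np.sin(JY); return JO+np.array([c*x-s*y,s*x+c*y,z])/1000
E
python3 - <<'E'
from h import *
to(J(48,0,155),np.pi+JY)
a=np.array([48,155.])
for th in [0.1,.25,.4,.55,.7,.85,1.0,1.15,1.28,1.4,1.5,1.58]:
    r=80;p=np.array([85+r*np.sin(th)-9*np.cos(th)-10,75+r*np.cos(th)+9*np.sin(th)])
    print(th,p, "trans x,z:",np.round([-(p[0]-a[0])/300,-(p[1]-a[1])/300],3))
E
```

```text
time 2.15 pos [ 0.4992 -0.0999  0.2706] F [ 0.0025  0.2401 -0.5514] w 0.005840241972862218
translation [-0.2188 -0.0673  0.3851] dr [ 0.     -0.0001  0.0002]
0.1 [ 74.0316 155.4988] trans x,z: [-0.087 -0.002]
0.25 [ 86.0721 154.7396] trans x,z: [-0.127  0.001]
0.4 [ 97.8639 152.1896] trans x,z: [-0.166  0.009]
0.55 [109.1423 147.9061] trans x,z: [-0.204  0.024]
0.7 [119.6538 141.9853] trans x,z: [-0.239  0.043]
0.85 [129.1626 134.5602] trans x,z: [-0.271  0.068]
1.0 [137.455  125.7974] trans x,z: [-0.298  0.097]
1.15 [144.3447 115.8939] trans x,z: [-0.321  0.13 ]
1.28 [149.0608 106.5594] trans x,z: [-0.337  0.161]
1.4 [152.3063  97.4664] trans x,z: [-0.348  0.192]
1.5 [154.163   89.6364] trans x,z: [-0.354  0.218]
1.58 [155.0794  83.2633] trans x,z: [-0.357  0.239]
```

Request:
{"method": "step_arm", "body": {
  "dr": [
    [0,0,0],
    [0,0,0],
    [0,0,0],
    [0,0,0],
    [0,0,0]
  ],
  "translation": [
    [-0.1,-0.03,0.17],
    [-0.19,-0.06,0.3],
    [-0.219,-0.067,0.385],
    [-0.219,-0.067,0.385],
    [-0.219,-0.067,0.385]
  ],
  "jaw": [1,1,1,1,1]
}}

```text
time_s: 2.65
eef_pos: [0.5575, -0.1352, 0.1553]
tcp_rot: [-0.392, -3.115, -0.001]
ft_force: [-0.4, 0.8, 0.7]
gripper_width: 0.003
```

```bash
python3 -c "
from h import *
to(J(48,0,155),np.pi+JY); snap('scene','s1'); snap('wrist','w2')
import cv2
a=cv2.imread('pics/s1.png')[190:340,150:340]; cv2.imwrite('pics/s1c.png',cv2.resize(a,(760,600)))"
```

```text
time 2.65 pos [ 0.5575 -0.1352  0.1553] F [-0.3735  0.8072  0.6582] w 0.0033455886628934073
translation [-0.0012 -0.0018  0.001 ] dr [ 0.0001 -0.0011  0.002 ]
```

View pics/s1c.png

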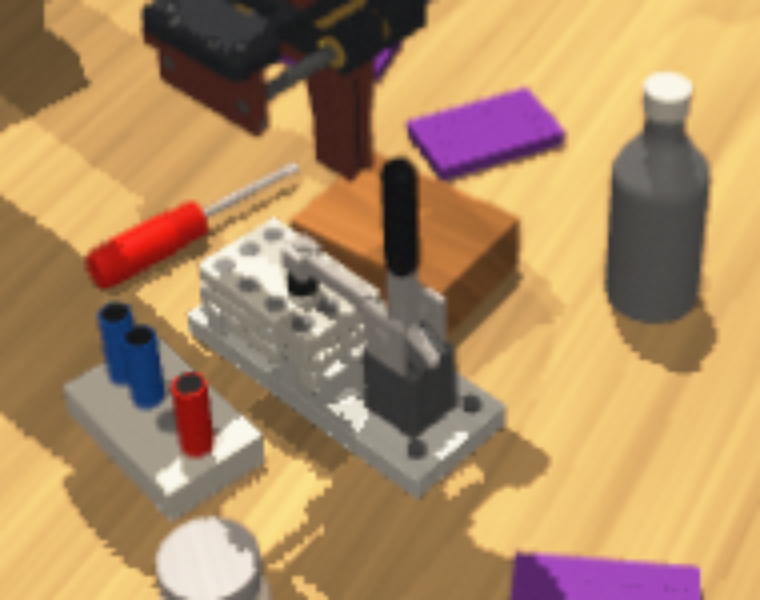

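View pics/w2_b.png

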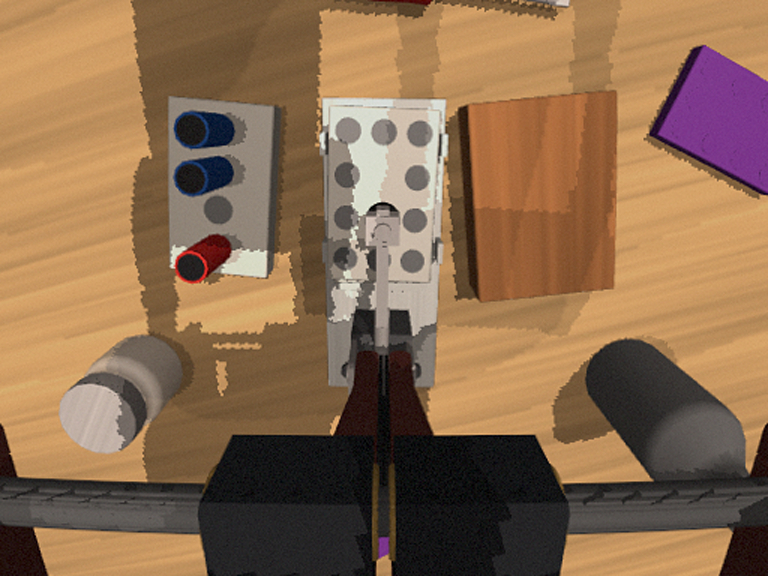

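The fingers are in line with the arm (pixel column 382) and stand just behind the handle. Now I'll push the handle over.

Request:
{"method": "step_arm", "body": {
  "dr": [
    [0,0,0],
    [0,0,0],
    [0,0,0],
    [0,0,0],
    [0,0,0],
    [0,0,0]
  ],
  "translation": [
    [-0.05,0,0],
    [-0.087,0,0],
    [-0.11,0,0],
    [-0.14,0,0.005],
    [-0.166,0,0.009],
    [-0.166,0,0.009]
  ],
  "jaw": [1,1,1,1,1,1]
}}

```text
time_s: 3.35
eef_pos: [0.6069, -0.1475, 0.1521]
tcp_rot: [-0.388, -3.117, -0.0]
ft_force: [-0.4, 0.5, 0.0]
gripper_width: 0.005
```

```bash
python3 -c "
from h import *
to(J(98,0,152),np.pi+JY); snap('scene','s2')
import cv2
a=cv2.imread('pics/s2.png')[190:340,150:340]; cv2.imwrite('pics/s2c.png',cv2.resize(a,(760,600)))"
```

```text
time 3.35 pos [ 0.6069 -0.1475  0.1521] F [-0.4046  0.5446  0.0422] w 0.004988710963206196
translation [ 0.0018 -0.0034  0.0005] dr [ 0.0001 -0.      0.0036]
```

View pics/s2c.png

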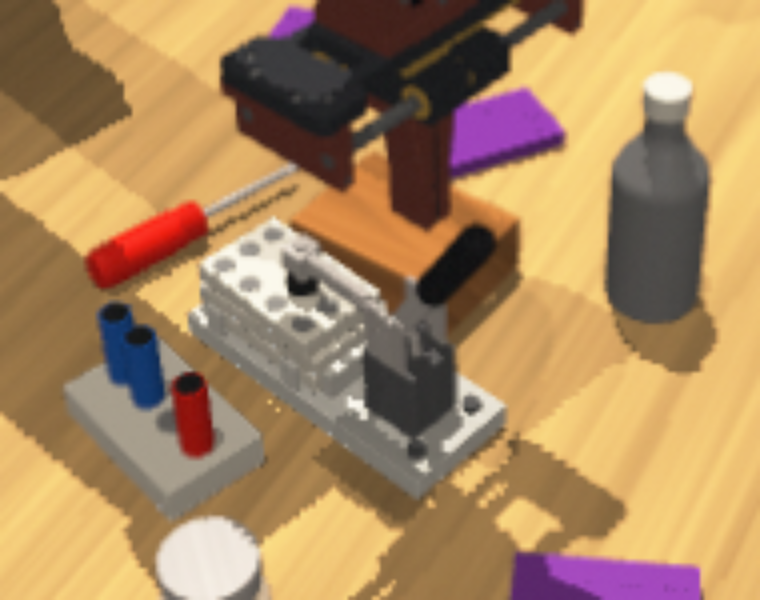

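The handle is past dead centre. I'll carry on round the arc to the stop.

Request:
{"method": "step_arm", "body": {
  "dr": [
    [0,0,0],
    [0,0,0],
    [0,0,0],
    [0,0,0],
    [0,0,0],
    [0,0,0],
    [0,0,0],
    [0,0,0],
    [0,0,0],
    [0,0,0],
    [0,0,0]
  ],
  "translation": [
    [-0.038,0,0.015],
    [-0.073,0,0.034],
    [-0.105,0,0.059],
    [-0.132,0,0.088],
    [-0.155,0,0.121],
    [-0.171,0,0.152],
    [-0.182,0,0.183],
    [-0.188,0,0.209],
    [-0.191,0,0.225],
    [-0.191,0,0.23],
    [-0.191,0,0.23]
  ],
  "jaw": [1,1,1,1,1,1,1,1,1,1,1]
}}

```text
time_s: 4.5
eef_pos: [0.6615, -0.1613, 0.0854]
tcp_rot: [0.388, 3.117, -0.0]
ft_force: [-4.8, 0.5, 8.5]
gripper_width: 0.002
```

```bash
python3 -c "
from h import *
to(J(155,0,83),np.pi+JY); snap('scene','s3')
import cv2
a=cv2.imread('pics/s3.png')[190:340,150:340]; cv2.imwrite('pics/s3c.png',cv2.resize(a,(760,600)))"
```

```text
time 4.5 pos [ 0.6615 -0.1613  0.0854] F [-4.8048  0.527   8.5299] w 0.0015985247403686531
translation [-0.0004 -0.0045  0.0079] dr [0.     0.0003 0.0037]
```

View pics/s3c.png

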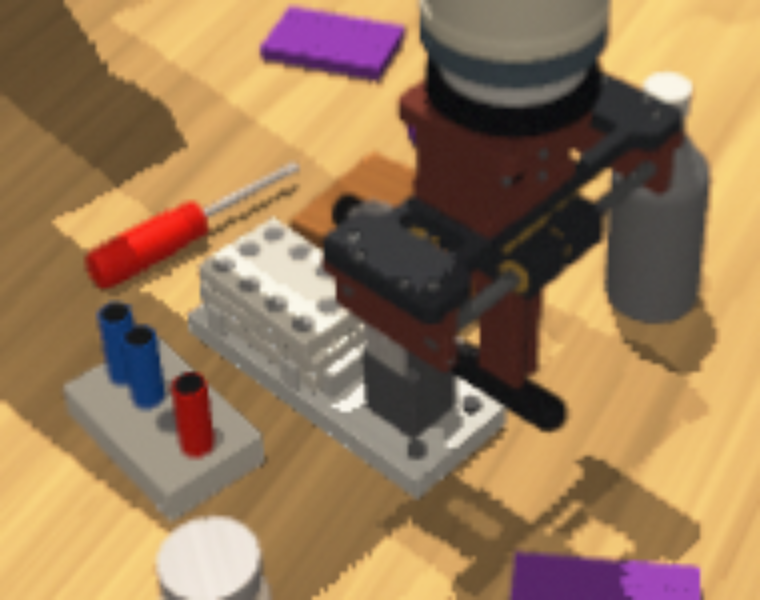

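Request:
{"method": "step_arm", "body": {
  "dr": [
    [0,0,0],
    [0,0,0],
    [0,0,0],
    [0,0,0],
    [0,0,0],
    [0,0,0],
    [0,0,0],
    [0,0,0],
    [0,0,0]
  ],
  "translation": [
    [0,0,-0.1],
    [0,0,-0.25],
    [0,0,-0.4],
    [0,0,-0.55],
    [0.1,0,-0.6],
    [0.25,0,-0.6],
    [0.4,0,-0.6],
    [0.5,0,-0.6],
    [0.5,0,-0.6]
  ],
  "jaw": [0.8,0.5,0.2,0,0,0,0,0,0]
}}

```text
time_s: 5.45
eef_pos: [0.5138, -0.1238, 0.2644]
tcp_rot: [0.388, 3.117, -0.0]
ft_force: [0.5, -0.4, 0.4]
gripper_width: 0.789
```

```bash
python3 -c "
from h import *
to(J(0,0,120),np.pi+JY); snap('scene','s4'); snap('wrist','w4')
import cv2
a=cv2.imread('pics/s4.png')[190:340,150:340]; cv2.imwrite('pics/s4c.png',cv2.resize(a,(760,600)))"
```

```text
time 5.45 pos [ 0.5138 -0.1238  0.2644] F [ 0.4785 -0.4064  0.4349] w 0.7893262073083087
translation [ 0.0088 -0.0022  0.4813] dr [0.0001 0.0006 0.0038]
```

View pics/s4c.png

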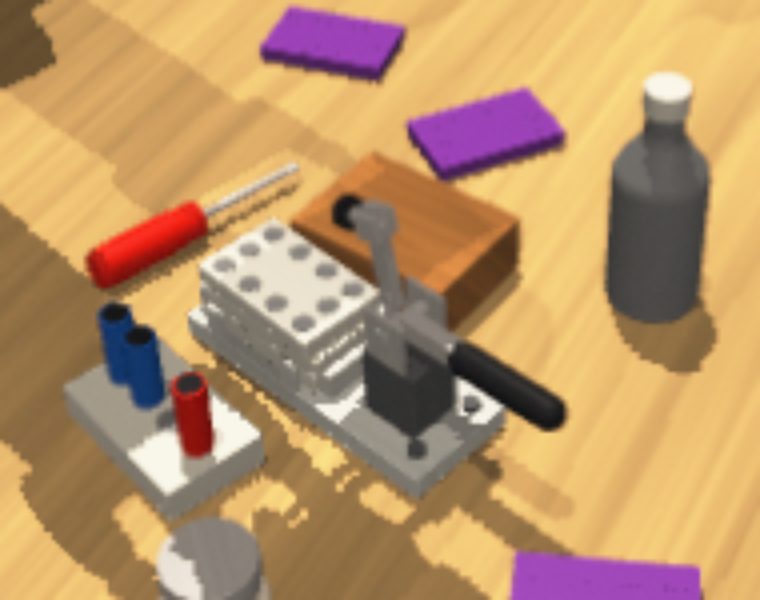

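View pics/w4_b.png

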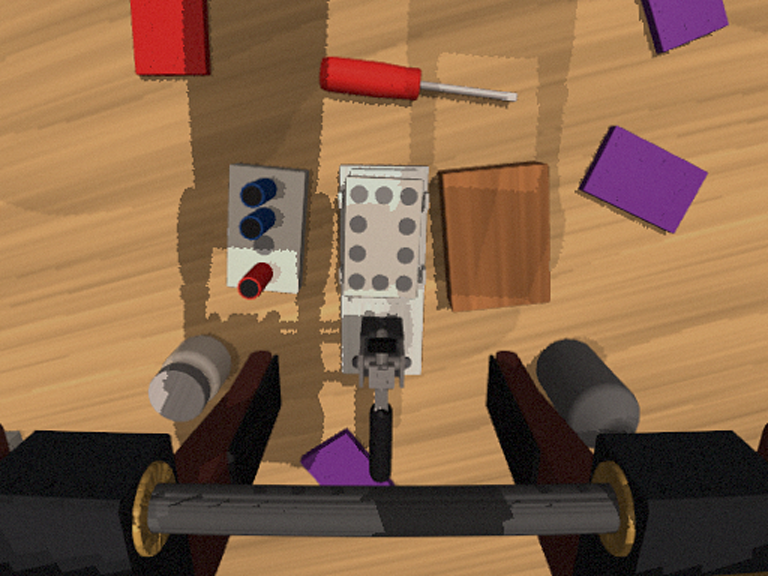

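The clamp is open: the arm stands up, and the handle lies level at (455-565,345-430) in the scene crop. Several plates could be the board. The white one on the jig, (380,235) in the wrist view, carries the holes and lies on the stack, so it's the one meant. The red one (170,35) and the purple ones (645,180) and (345,460) are look-alikes. Here's one enlarged crop to confirm and measure.

```bash
python3 - <<'E'
import cv2
a=cv2.imread("pics/w4.png")[100:220,215:375]; cv2.imwrite("pics/w4c.png",cv2.resize(a,(800,600),interpolation=cv2.INTER_CUBIC))
E
```

```text
(no output)
```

View pics/w4c.png

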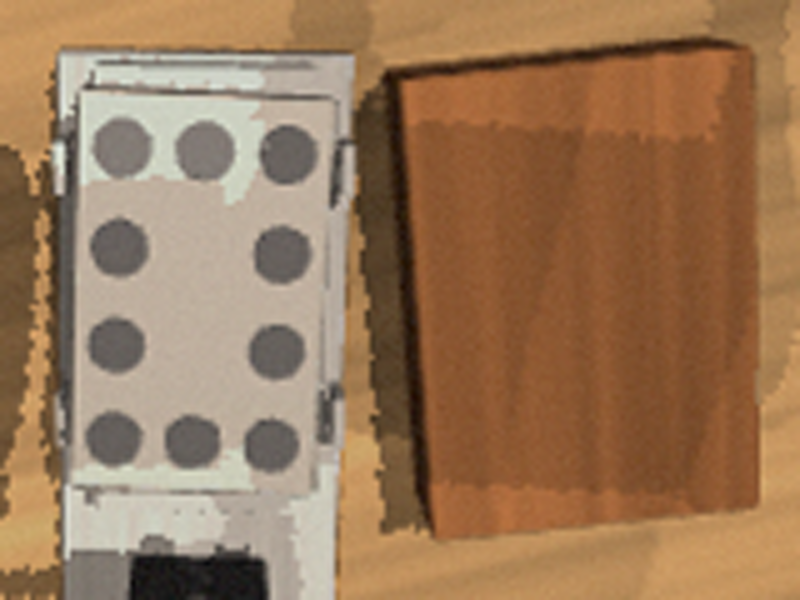

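```bash
python3 - <<'E'
from h import *
c=cal("w4"); e=lambda p:(215+p[0]/5-.4,100+p[1]/5-.4)
P=lambda p,z:plane(c,e(p),z)[:2]
bl=np.array([P(p,.038) for p in [(402,78),(750,46),(758,506),(437,537)]])
print(bl.mean(0), [np.linalg.norm(bl[i]-bl[(i+1)%4]) for i in range(4)])
print("yaws",[np.arctan2(*(d[::-1])) for d in (bl[3]-bl[0],bl[2]-bl[1],)], [np.arctan2(-d[0],d[1]) for d in (bl[1]-bl[0],bl[2]-bl[3])])
h=np.array([P(p,.051) for p in [(122,148),(288,154),(271,445),(113,438)]])
print("board",h.mean(0),[np.arctan2(*(d[::-1])) for d in (h[3]-h[0],h[2]-h[1])],[np.arctan2(-d[0],d[1]) for d in (h[1]-h[0],h[2]-h[3])])
b=np.array([P(p,.051) for p in [(82,88),(334,98),(314,491),(73,487)]])
print("bd",b.mean(0),[np.linalg.norm(b[i]-b[(i+1)%4]) for i in range(4)])
bc=(h.mean(0)+b.mean(0))/2
B=-.288; ux=np.array([np.cos(B),np.sin(B)])
p=np.r_[bc-.006*ux,.10]
to(p,np.pi+B)
print(p)
E
```

```text
[ 0.5328 -0.038 ] [np.float64(0.07789458576035374), np.float64(0.10860838455001819), np.float64(0.0777171025106428), np.float64(0.10887127070417622)]
yaws [np.float64(-0.13535604570697793), np.float64(-0.1369629976518323)] [np.float64(-0.1483091572105082), np.float64(-0.14495411467075578)]
board [ 0.5083 -0.1246] [np.float64(-0.29136457410102495), np.float64(-0.2910432278195335)] [np.float64(-0.28207590380520875), np.float64(-0.2920278537578744)]
bd [ 0.5079 -0.124 ] [np.float64(0.05430144729935153), np.float64(0.08908008000845051), np.float64(0.05552100250197554), np.float64(0.0902997191313007)]
time 5.55 pos [ 0.5163 -0.1246  0.2637] F [-0.4885  0.2115 -0.0648] w 0.8758751472929897
translation [ 0.0472 -0.005   0.5456] dr [0.0001 0.0007 0.0268]
[ 0.5024 -0.1226  0.1   ]
```

```bash
python3 - <<'E'
from h import *
B=-.289; ux=np.array([np.cos(B),np.sin(B)])
p=np.array([.5082,-.1244])-.015*ux
to(np.r_[p,.08],np.pi+B); print(p)
E
```

```text
time 5.55 pos [ 0.5163 -0.1246  0.2637] F [-0.4885  0.2115 -0.0648] w 0.8758751472929897
translation [ 0.0769 -0.004   0.6123] dr [0.0001 0.0007 0.0275]
[ 0.4938 -0.1201]
```

Request:
{"method": "step_arm", "body": {
  "dr": [
    [0,0,0.028],
    [0,0,0.028],
    [0,0,0.028],
    [0,0,0.028],
    [0,0,0.028],
    [0,0,0.028],
    [0,0,0.028]
  ],
  "translation": [
    [0.077,-0.004,0.1],
    [0.077,-0.004,0.25],
    [0.077,-0.004,0.4],
    [0.077,-0.004,0.52],
    [0.077,-0.004,0.6],
    [0.077,-0.004,0.612],
    [0.077,-0.004,0.612]
  ],
  "jaw": [0,0,0,0,0,0,0]
}}

```text
time_s: 6.25
eef_pos: [0.494, -0.1203, 0.0792]
tcp_rot: [-0.453, -3.107, -0.001]
ft_force: [-0.2, 0.5, 0.1]
gripper_width: 1.0
```

```bash
python3 - <<'E'
from h import *
B=-.289
to([.4938,-.1201,.043],np.pi+B); snap('wrist','w5')
E
```

```text
time 6.25 pos [ 0.494  -0.1203  0.0792] F [-0.1754  0.4828  0.0691] w 0.9999616823839541
translation [0.0004 0.0004 0.1206] dr [ 0.     -0.0013 -0.0005]
```

View pics/w5_b.png

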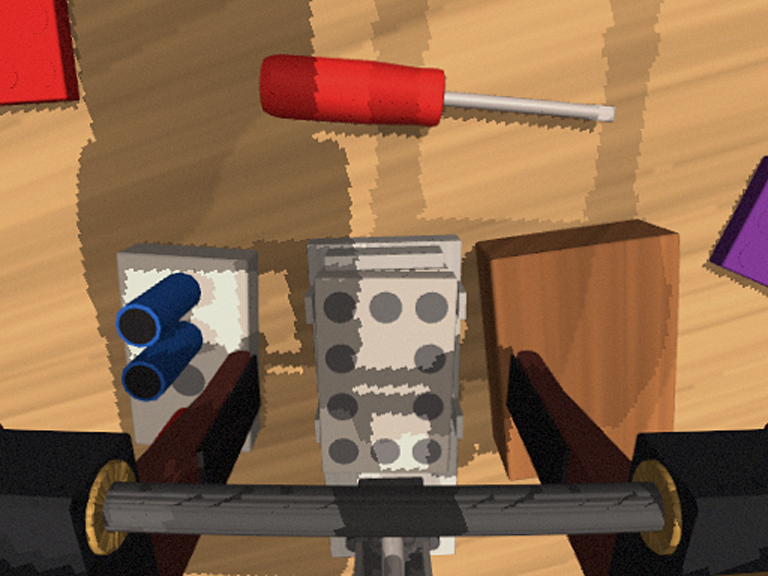

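Request:
{"method": "step_arm", "body": {
  "dr": [
    [0,0,0],
    [0,0,0],
    [0,0,0],
    [0,0,0],
    [0,0,0],
    [0,0,0],
    [0,0,0],
    [0,0,0],
    [0,0,0],
    [0,0,0],
    [0,0,0],
    [0,0,0]
  ],
  "translation": [
    [0,0,0.05],
    [0,0,0.1],
    [0,0,0.12],
    [0,0,0.12],
    [0,0,0.12],
    [0,0,0.12],
    [0,0,0.12],
    [0,0,0.12],
    [0,0,0.12],
    [0,0,0.12],
    [0,0,0.12],
    [0,0,0.12]
  ],
  "jaw": [0,0,0,0,0.1,0.15,0.2,0.25,0.3,0.33,0.36,0.4]
}}

```text
time_s: 7.5
eef_pos: [0.4938, -0.1201, 0.0439]
tcp_rot: [0.454, 3.109, 0.0]
ft_force: [0.3, 0.6, 0.9]
gripper_width: 0.629
```

```bash
python3 - <<'E'
from h import *
B=-.289
to([.4938,-.1201,.043],np.pi+B); snap('wrist','w6')
E
```

```text
time 7.5 pos [ 0.4938 -0.1201  0.0439] F [0.2977 0.6062 0.8735] w 0.6294919570841035
translation [-0.     0.     0.003] dr [ 0.0002  0.0001 -0.0005]
```

View pics/w6_b.png

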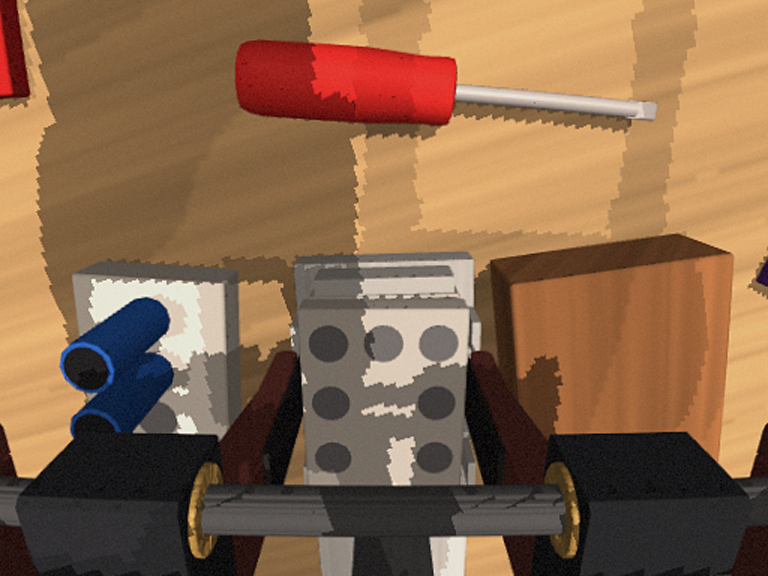

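```bash
python3 - <<'E'
from h import *
B=-.142
p=np.array([.5329,-.038])-.015*np.array([np.cos(B),np.sin(B)])
print(p); to(np.r_[p,.0439],np.pi+B)
E
```

```text
[ 0.5181 -0.0359]
time 7.55 pos [ 0.4937 -0.1201  0.0439] F [ 0.4536 -0.113  -0.6923] w 0.6287644466535232
translation [0.0026 0.2922 0.0001] dr [ 0.0002  0.     -0.0985]
```

Request:
{"method": "step_arm", "body": {
  "dr": [
    [0,0,0],
    [0,0,0],
    [0,0,0],
    [0,0,0]
  ],
  "translation": [
    [0,0,0],
    [0,0,0],
    [0,0,0],
    [0,0,0]
  ],
  "jaw": [0.5,0.6,0.7,0.7]
}}

```text
time_s: 7.95
eef_pos: [0.4938, -0.1201, 0.0439]
tcp_rot: [0.454, 3.109, 0.0]
ft_force: [-0.1, 0.8, 0.7]
gripper_width: 0.634
```

Gripped: 55.8 mm against the board's 56 mm. Now I'll slide it.

Request:
{"method": "step_arm", "body": {
  "dr": [
    [0,0,-0.008],
    [0,0,-0.016],
    [0,0,-0.025],
    [0,0,-0.033],
    [0,0,-0.041],
    [0,0,-0.049]
  ],
  "translation": [
    [0,0.024,0],
    [0,0.049,0],
    [0.001,0.073,0],
    [0.001,0.097,0],
    [0.001,0.122,0],
    [0.001,0.146,0]
  ],
  "jaw": [0.7,0.7,0.7,0.7,0.7,0.7]
}}

```text
time_s: 8.55
eef_pos: [0.5061, -0.0775, 0.0439]
tcp_rot: [0.337, 3.123, -0.0]
ft_force: [-1.4, -1.1, 1.4]
gripper_width: 0.631
```

```bash
python3 - <<'E'
from h import *
B=-.142
to(np.r_[.5181,-.0359,.0439],np.pi+B); snap('wrist','w7'); snap('scene','s7')
a=cv2.imread('pics/s7.png')[190:340,150:340]; cv2.imwrite('pics/s7c.png',cv2.resize(a,(760,600)))
E
```

```text
time 8.55 pos [ 0.5061 -0.0775  0.0439] F [-1.4158 -1.0657  1.3918] w 0.6313584154919926
translation [-0.0094  0.1439 -0.0001] dr [-0.0001  0.     -0.0487]
```

View pics/s7c.png

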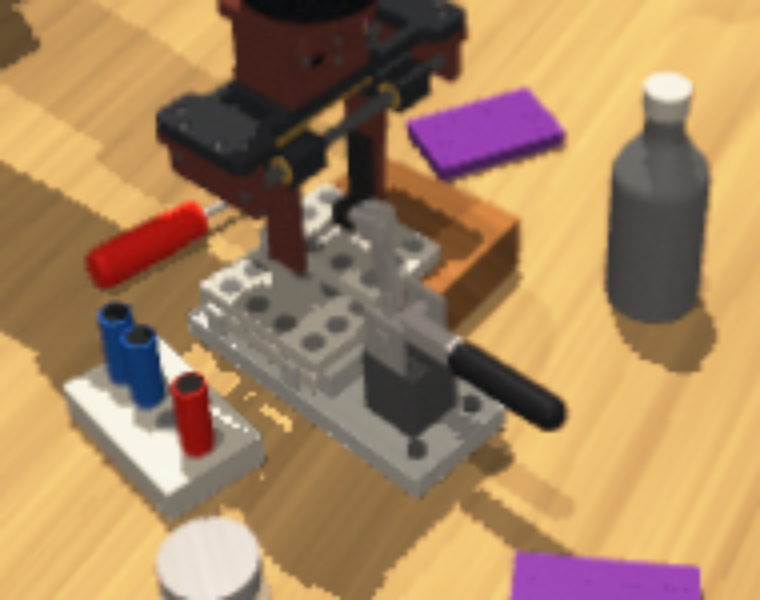

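View pics/w7_b.png

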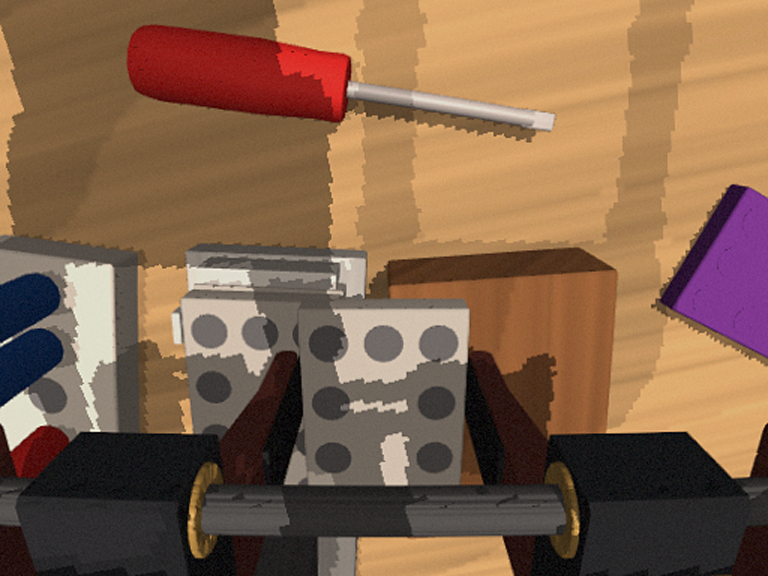

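Request:
{"method": "step_arm", "body": {
  "dr": [
    [0,0,-0.008],
    [0,0,-0.016],
    [0,0,-0.024],
    [0,0,-0.032],
    [0,0,-0.04],
    [0,0,-0.049],
    [0,0,-0.049],
    [0,0,-0.049]
  ],
  "translation": [
    [-0.001,0.024,0],
    [-0.003,0.048,0],
    [-0.005,0.072,0],
    [-0.006,0.096,0],
    [-0.008,0.12,0],
    [-0.009,0.144,0],
    [-0.009,0.144,0],
    [-0.009,0.144,0.002]
  ],
  "jaw": [0.7,0.7,0.7,0.7,0.7,0.7,0.7,0.7]
}}

```text
time_s: 9.45
eef_pos: [0.5179, -0.0364, 0.0432]
tcp_rot: [0.223, 3.134, -0.0]
ft_force: [-0.6, 0.1, -0.4]
gripper_width: 0.63
```

```bash
python3 - <<'E'
from h import *
B=-.142
to(np.r_[.5181,-.0359,.0439],np.pi+B); snap('wrist','w8'); snap('scene','s8'); snap('top','t8')
a=cv2.imread('pics/s8.png')[190:340,150:340]; cv2.imwrite('pics/s8c.png',cv2.resize(a,(760,600)))
E
```

```text
time 9.45 pos [ 0.5179 -0.0364  0.0432] F [-0.5848  0.0934 -0.3876] w 0.6300960261504668
translation [-0.0004  0.0017 -0.0022] dr [-0.0001  0.     -0.0002]
```

View pics/w8_b.png

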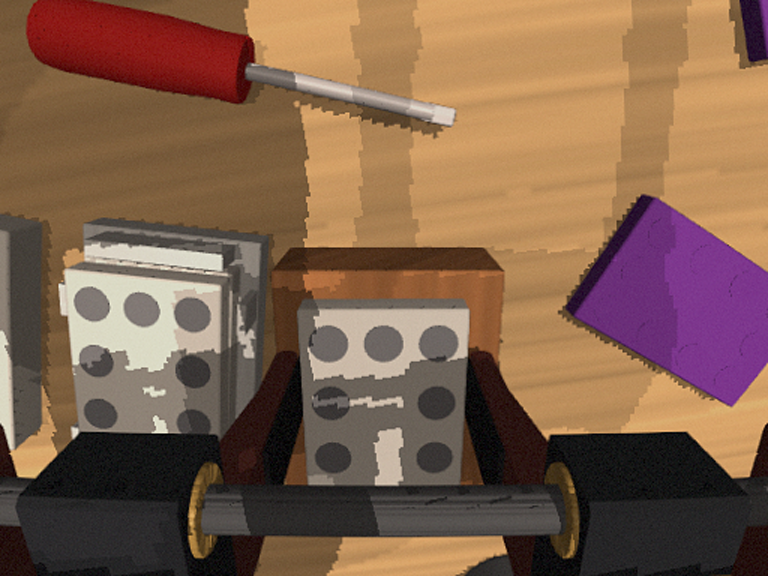

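View pics/s8c.png

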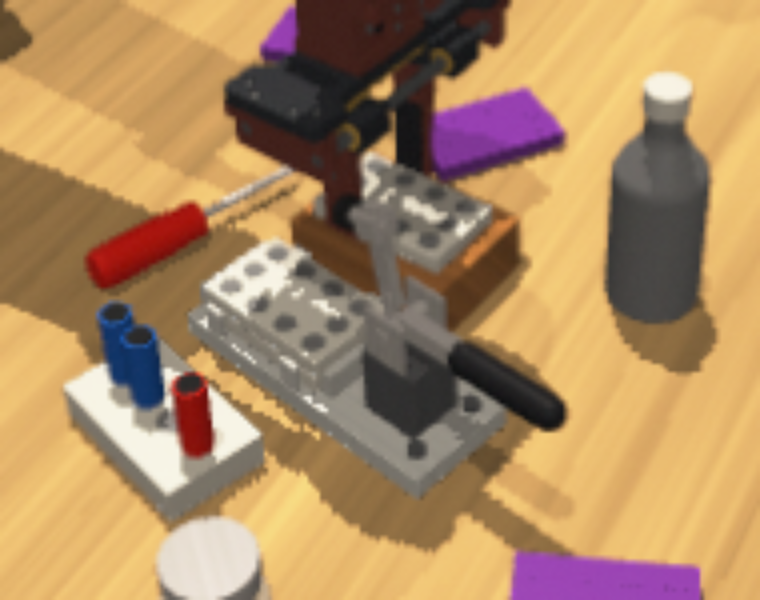

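```bash
python3 - <<'E'
import cv2
a=cv2.imread("pics/w8.png")[155:255,170:345]; cv2.imwrite("pics/w8c.png",cv2.resize(a,(787,450),interpolation=cv2.INTER_CUBIC))
E
```

```text
(no output)
```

View pics/w8c.png

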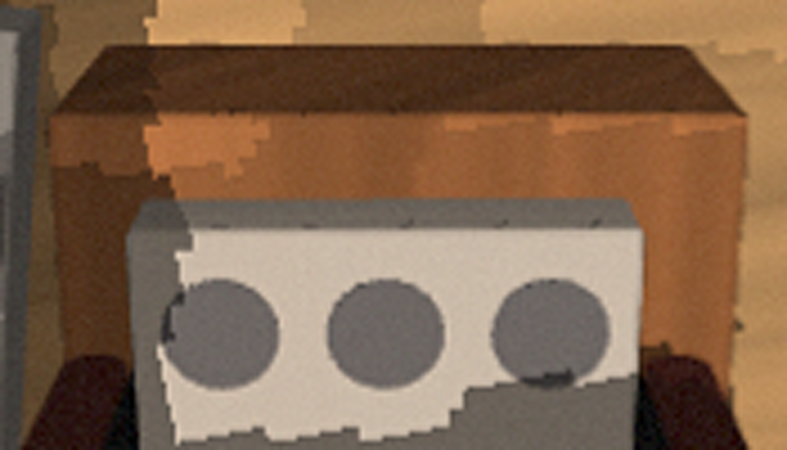

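```bash
python3 - <<'E'
from h import *
c=cal("w8"); e=lambda p:(170+p[0]/4.5-.4,155+p[1]/4.5-.4)
P=lambda p,z:plane(c,e(p),z)[:2]
bl=np.array([P((50,114),.038),P((746,116),.038)]); bd=np.array([P((128,233),.0505),P((643,229),.0505)]); bb=np.array([P((145,200),.0385),P((628,199),.0385)])
ax=lambda q:np.arctan2(-(q[1]-q[0])[0],(q[1]-q[0])[1])
for n,q in (("block",bl),("bd top",bd),("bd bottom",bb)): print(n,q.mean(0),np.linalg.norm(q[1]-q[0]),ax(q))
Y=-.142; R=np.array([[np.cos(Y),np.sin(Y)],[-np.sin(Y),np.cos(Y)]])
print("bd-block near edge in block frame (want 10,0 mm)",R@(bd.mean(0)-bl.mean(0))*1e3,R@(bb.mean(0)-bl.mean(0))*1e3)
E
```

```text
block [ 0.4793 -0.0299] 0.07837218989787435 -0.14343430651054068
bd top [ 0.4885 -0.0327] 0.054845373972438244 -0.13212446134681494
bd bottom [ 0.4889 -0.0326] 0.055052931725558245 -0.13821994187415793
bd-block near edge in block frame (want 10,0 mm) [ 9.4469 -1.3933] [ 9.8457 -1.2952]
```

Request:
{"method": "step_arm", "body": {
  "dr": [
    [0,0,0],
    [0,0,0],
    [0,0,0],
    [0,0,0],
    [0,0,0],
    [0,0,0],
    [0,0,0]
  ],
  "translation": [
    [0.001,0.004,0],
    [0.001,0.004,0],
    [0.001,0.004,0.001],
    [0.001,0.004,0.001],
    [0.001,0.004,0.001],
    [0.001,0.004,0.001],
    [0.001,0.004,0.001]
  ],
  "jaw": [0.7,0.7,0.7,0.3,0.2,0.1,0.1]
}}

```text
time_s: 10.3
eef_pos: [0.5178, -0.0353, 0.0431]
tcp_rot: [0.224, 3.133, -0.0]
ft_force: [0.7, 0.0, 0.2]
gripper_width: 0.895
```

```bash
python3 -c "
from h import *
to(np.r_[.5181,-.0359,.0439],np.pi-.142)"
```

```text
time 10.3 pos [ 0.5178 -0.0353  0.0431] F [0.7097 0.0329 0.2291] w 0.8952261092223572
translation [-0.0013 -0.0017 -0.0028] dr [ 0.      0.0001 -0.0006]
```

Released. I'll lift straight up, back off toward the robot and look.

Request:
{"method": "step_arm", "body": {
  "dr": [
    [0,0,0],
    [0,0,0],
    [0,0,0],
    [0,0,0],
    [0,0,0],
    [0,0,0],
    [0,0,0],
    [0,0,0]
  ],
  "translation": [
    [0,0,-0.05],
    [0,0,-0.15],
    [0,0,-0.3],
    [0,0,-0.45],
    [0,0,-0.6],
    [0.1,0,-0.73],
    [0.1,0,-0.73],
    [0.1,0,-0.73]
  ],
  "jaw": [0,0,0,0,0,0,0,0]
}}

```text
time_s: 11.1
eef_pos: [0.4883, -0.031, 0.2646]
tcp_rot: [0.224, 3.129, -0.0]
ft_force: [0.9, -0.8, -0.2]
gripper_width: 1.0
```

```bash
python3 - <<'E'
from h import *
snap('wrist','w9'); snap('scene','s9')
a=cv2.imread('pics/s9.png')[190:340,150:340]; cv2.imwrite('pics/s9c.png',cv2.resize(a,(760,600)))
a=cv2.imread("pics/w9.png")[90:240,170:370]; cv2.imwrite("pics/w9c.png",cv2.resize(a,(800,600),interpolation=cv2.INTER_CUBIC))
E
```

```text
(no output)
```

View pics/w9_b.png

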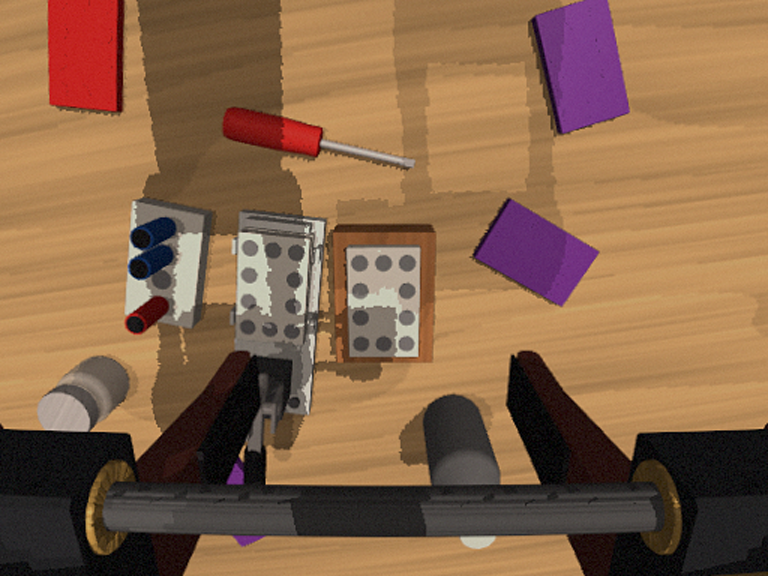

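View pics/w9c.png

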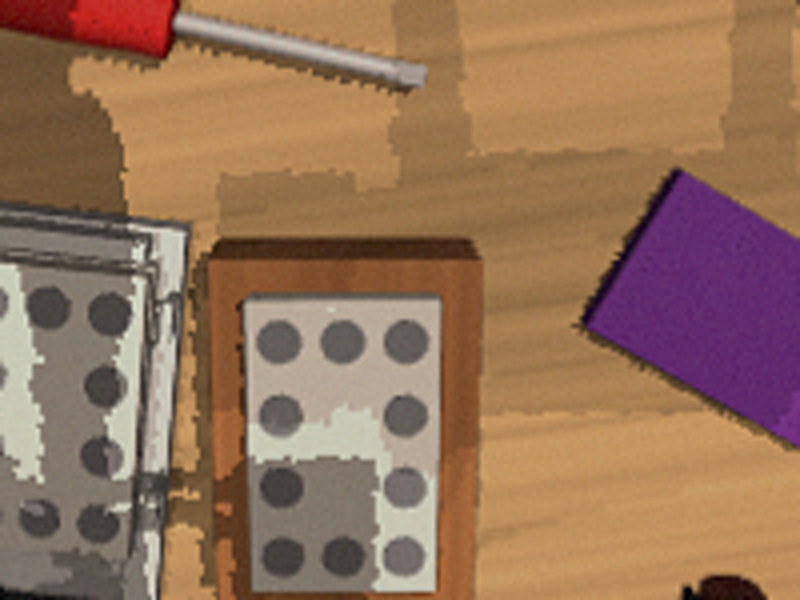

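View pics/s9c.png

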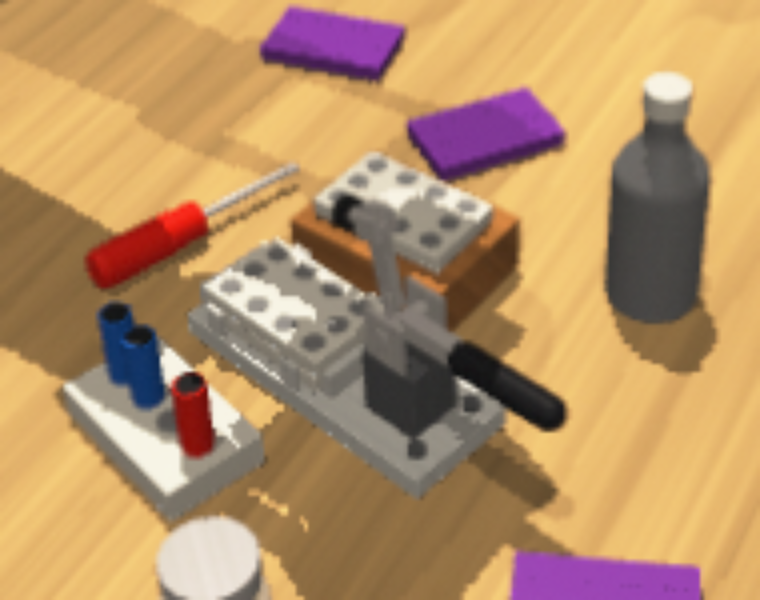

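```bash
python3 - <<'E'
import cv2
a=cv2.imread("pics/w9.png")[145:250,145:300]; cv2.imwrite("pics/w9d.png",cv2.resize(a,(775,525),interpolation=cv2.INTER_CUBIC))
E
```

```text
(no output)
```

View pics/w9d.png

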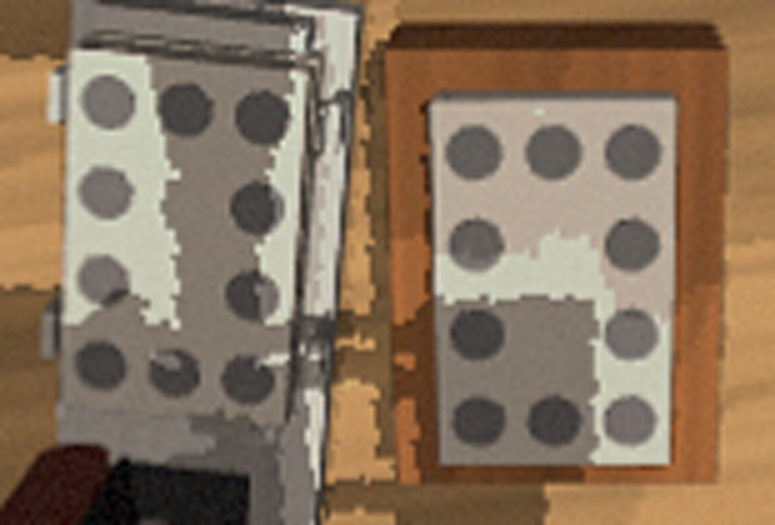

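```bash
python3 - <<'E'
from h import *
c=cal("w9"); e=lambda p:(145+p[0]/5-.4,145+p[1]/5-.4)
P=lambda p,z:plane(c,e(p),z)[:2]
bl=np.array([P(p,.038) for p in [(385,50),(728,50),(717,484),(393,484)]])
h=np.array([P(p,.050) for p in [(473,153),(632,152),(630,419),(479,420)]])
b=np.array([P(p,.050) for p in [(432,99),(675,99),(670,465),(440,465)]])
m=np.array([P(p,.039) for p in [(108,102),(262,117),(248,380),(101,366)]])
for n,q in (("block",bl),("holes",h),("board",b),("mid",m)):
    print(n,q.mean(0),"yaw",[round(np.arctan2(d[1],d[0]),3) for d in (q[3]-q[0],q[2]-q[1])],[round(np.arctan2(-d[0],d[1]),3) for d in (q[1]-q[0],q[2]-q[3])],[round(np.linalg.norm(q[i]-q[(i+1)%4])*1e3,1) for i in range(4)])
Y=-.142; R=np.array([[np.cos(Y),np.sin(Y)],[-np.sin(Y),np.cos(Y)]])
for q in (h,b): print("off block mm",R@(q.mean(0)-bl.mean(0))*1e3)
Y=JY; R=np.array([[np.cos(Y),np.sin(Y)],[-np.sin(Y),np.cos(Y)]]); print("mid in jig",R@(m.mean(0)-JO[:2])*1e3)
E
```

```text
block [ 0.5334 -0.0378] yaw [np.float64(-0.153), np.float64(-0.135)] [np.float64(-0.141), np.float64(-0.141)] [np.float64(78.8), np.float64(109.5), np.float64(80.8), np.float64(109.5)]
holes [ 0.5326 -0.0382] yaw [np.float64(-0.134), np.float64(-0.135)] [np.float64(-0.134), np.float64(-0.133)] [np.float64(36.0), np.float64(65.6), np.float64(36.0), np.float64(65.6)]
board [ 0.5324 -0.038 ] yaw [np.float64(-0.142), np.float64(-0.133)] [np.float64(-0.141), np.float64(-0.141)] [np.float64(54.6), np.float64(89.9), np.float64(55.4), np.float64(89.9)]
mid [ 0.5127 -0.1253] yaw [np.float64(-0.247), np.float64(-0.245)] [np.float64(-0.243), np.float64(-0.24)] [np.float64(36.0), np.float64(66.1), np.float64(36.1), np.float64(66.2)]
off block mm [-0.7232 -0.5007]
off block mm [-0.9702 -0.3264]
mid in jig [ 1.8281 -1.1071]
```

```bash
python3 -c "
from station import *
from station import hand_in,status
print(status.get_state()['time_s']); print(hand_in())"
```

```text
11.2
the job is handed in; nothing more can be done
None
```

The clamp is open and the top board lies on the landing block. I handed the job in at 11.2 s.

**What I did:**
- **Clamp:** I pushed the handle over centre with the closed fingers and laid it back to its stop, where the push read about 10 N. It stayed there after I let go.
- **Board:** I gripped the top board by its long sides, slid it level onto the block while turning it square, corrected it by about 1.2 mm, and released it.

**Last checks, all from camera pictures:**
- **Position:** The board lies about 0.7–1.0 mm (x) and 0.3–0.5 mm (y) from the block's centre. Its yaw is about -0.134 to -0.141 rad against the block's -0.142. No edge overhangs.
- **Clamp:** The arm stands upright and the handle lies level in the scene view. I judged the angle by eye and did not measure it.
- **Middle board:** It sits 1.8 mm and -1.1 mm from the jig's nest centre, within the loose lips. I have no measurement from before the slide, since the top board hid it, so a small shift can't be ruled out.
- **Bottom board:** I did not measure it separately.
- **Other items:** The rack, bottle, jar and screwdriver were not approached and look unmoved in the pictures.

No check failed. The one disagreement was a yaw spread of up to about 0.02 rad between single-edge readings of the block, from picking corners by eye.

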